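# Load bottles into a slanted, divided crate

### The job

Put the two capped bottles that stand in front of the slanted crate into it, one to a cell, each fully home on the cell's true floor, and let go of them. One cell already holds a bottle, which stays there, and one of the others has a raising block in its bottom that would leave a bottle standing proud, so find the two that are clear. Set the bottles down gently, without dropping them or ramming them into the crate.

Things in the scene. Friction and masses are not known exactly. Their poses are not given: they have to be found in the camera images.
- bottle_left: Bottle to load, standing upright on the bench, on the robot's left: screw-cap laboratory bottle, 56 mm in diameter and 105 mm tall, about 0.13 kg, closed; straight body of 56 mm up to about 70 mm, then a shoulder and a 42 mm cap from 88 mm up. Origin: centre of its underside; z: along its axis to the cap. 
- bottle_right: Bottle to load, standing upright on the bench, on the robot's right: screw-cap laboratory bottle, 56 mm in diameter and 105 mm tall, about 0.13 kg, closed; straight body of 56 mm up to about 70 mm, then a shoulder and a 42 mm cap from 88 mm up. Origin: centre of its underside; z: along its axis to the cap. 
- stored_bottle: Bottle of the same kind that already stands in one of the four cells, leaning with the crate; its underside's centre lies within 5 mm of that cell's point. screw-cap laboratory bottle, 56 mm in diameter and 105 mm tall, about 0.13 kg, closed; straight body of 56 mm up to about 70 mm, then a shoulder and a 42 mm cap from 88 mm up. Origin: centre of its underside; z: along its axis to the cap. 
- crate: Grey open-topped crate fixed to the bench, one row of four square cells. Origin on the bench under the row's middle; y along the row, x level, away from the robot, z up. The box leans 25 degrees about the row, mouths towards the robot: cell axis, floor to mouth, is (-sin 25, 0, cos 25) degrees here. Cells 62 x 62 mm inside, pitch 66 mm, walls and dividers 4 mm thick, 40 mm high above the floor. Rigid.
- cell_1 (a point): Cell 1, counted from the crate's -y (robot's right) end: middle of the true floor, where the centre of a bottle's underside lies, within 5 mm, when it is home. A bottle that is home stands 65 mm out of its cell, 10 mm from its neighbour: fingers fit only on its front and back (crate x) sides, above the walls.
- cell_2 (a point): Cell 2, counted from the crate's -y (robot's right) end: middle of the true floor, where the centre of a bottle's underside lies, within 5 mm, when it is home. One cell, not told which and never the stored bottle's, holds a flat 22 mm high rigid raising block of the same grey that fills its floor: a bottle lowered there stops 22 mm short of the cell point.
- cell_3 (a point): Cell 3, counted from the crate's -y (robot's right) end: middle of the true floor, where the centre of a bottle's underside lies, within 5 mm, when it is home. Two of the four cells are free to the floor.
- cell_4 (a point): Cell 4, counted from the crate's -y (robot's right) end: middle of the true floor, where the centre of a bottle's underside lies, within 5 mm, when it is home.
Mind the look-alikes: they are no part of the job. What is shaped like the bottle_right but red is not meant. Leave any orange look-alike of the bottle_left alone.

How it is judged:
By the outcome, as a careful person would: the job done as asked, in the order asked, and still so for the second after the job is handed in, with the robot touching nothing.
It also fails if it takes over 67 s, if anything falls off the work surface, if the arm or the gripper's body presses on something with over 40 N, if the wrist force passes 120 N, or if a joint passes its speed limit or range.

### The arm

A 6-joint arm with a two-finger parallel gripper is mounted at the origin on a cart in front of the work surface, level with it; the furniture and walls round the work are solid. World frame = base frame: x ahead of the robot, y to its left, z up, the work surface at z = 0. Lengths are in mm, angles in rad, forces in N, time in s.
With the tool pointing down it reaches from about 300 to 775 mm from the base axis. Payload 14.6 kg.
Tool frame: the origin (TCP) lies midway between the tips of the shut fingers; the grasp point (between the pads) lies 19 mm behind it; z points along the fingers, y is the line along which they close (so a half turn about z gives the same grasp; the last joint's range is limited). The gripper opens to 94 mm and grips with 3 to 60 N. Pads are 16 mm wide; open, the fingers measure 119 mm over their backs; the gripper's body (75 mm by 177 mm) begins 78 mm behind the grasp point.
Start: joints at [-1.332, 0.3, 1.521, -0, 1.321, -0.067], TCP at [165.574, -524.475, 205.446] pointing down, gripper open.
Joint ranges: [-3.03, 3.03], [-0.79, 2.21], [0.23, 2.52], [-1.04, 4.18], [0, 3.07], [-2.55, 2.55]. Speed limits (rad/s): [2.22, 2.22, 2.57, 3.14, 3.14, 3.14].

### API

Orientations are given as [roll, pitch, yaw] about the fixed x, y, z axes, in that order (R = Rz(yaw) Ry(pitch) Rx(roll)).
In Python, from cell import manip, camera gives the robot as it stands.
- The arm moves only by the tool move_arm, never from a script. Its arguments are lists of equal length, an entry for each row: "dp": the shift along the world's x, y, z in mm, a list of three; "rotation": the turn, a rotation vector about the world's x, y, z in rad, a list of three; "hand": the opening, from 0 (shut) to 1 (fully open). A call has 1 to 10 rows; each row shifts and turns the commanded pose from where the row before left it; what a row does not reach is not made up. A row lasts 1/8 s, in which the tool goes at most 62.5 mm and 10.7 degrees, less where a joint would pass 70% of its speed; a pose out of reach is approached as far as the arm can. A call with a gripper value outside its range is refused whole. The fingers move at their own pace and stop on an object; "newtons" is the grip in N (left out, the last holds). Time passes only in rows, so rows that do not move let the fingers close. It gives the time, the measured TCP pose, the force, the opening and the grip force at its end, in the units of the state.
- manip.read_state(): the state, without advancing time (a new reading comes with each control period).
- camera(name): name is "side" or "top" or "wrist"; returns a dict with "image" (420x560x3 uint8, red, green, blue), "fx", "fy", "cx", "cy" (pixels), "k1" (the pictures are not rectified: a ray, as slopes to the right and down, at radius r is drawn at 1 + k1 r^2 times it, then the intrinsics apply), "R" (3x3) and "t" (3): a world point X has camera coordinates R X + t; the wrist camera has in their place "mount" (4x4, takes a point from camera to tool coordinates, whose origin is the TCP and whose axes are the flange's). Camera axes: x right, y down, z forward; pixel columns grow to the right and rows downward; lengths in mm; the calibration is good to about 2 mm. A picture is of the moment at which its call begins: read the wrist's pose just before it. There is no depth.
- manip.sign_off(): hands the job in; it is judged then, once.
The state is a dict: "clock": time; "joints": joint angles; "qd": joint speeds; "effort": joint torques, N m; "eef_pos": TCP position; "eef_rot": TCP orientation; "wrist_force": force on the tool from outside, world axes, zero at the start; "moment": the same for the moment, N m; "finger_gap": finger opening in mm; "finger_force": force on a finger pad.
Only numpy, scipy, OpenCV 4.12 (cv2) and the standard library are available. Lean on these libraries where they do the work, as an engineer would, in place of code of your own. Each camera call takes 0.05 s, during which the arm holds its last target. There are 200 camera calls.

## Working session

There is one attempt and no reset: what is moved stays moved. The work goes in short steps, Python scripts to look and compute and a tool call to move; the robot and the scene stay as the last step left them, time stands still between calls to the robot, and variables do not carry over. Pictures are saved under pics/ and viewed, at most 10 in all, crops included, and the job is handed in when it is done.

Besides the shell and the picture viewer there is one more tool, called after "Request:" as name(argument=value, ...), one argument or row to a line, values as JSON. move_arm: Moves the arm, as the interface text tells. Its arguments: {"type":"object","properties":{"dp":{"type":"array","items":{"type":"array","items":{"type":"number"}}},"rotation":{"type":"array","items":{"type":"array","items":{"type":"number"}}},"hand":{"type":"array","items":{"type":"number"}},"newtons":{"type":"number"}},"required":["dp","rotation","hand"]}

```bash
mkdir -p pics; ls; cat > h.py <<'E'
import numpy as np, cv2
from cell import manip, camera
from scipy.spatial.transform import Rotation as Ro
def ray(c,u,v,pose=None):
    K=np.array([[c['fx'],0,c['cx']],[0,c['fy'],c['cy']],[0,0,1.]])
    x,y=cv2.undistortPoints(np.array([[[u,v]]],float),K,np.array([c['k1'],0,0,0.]))[0,0]
    d=np.array([x,y,1.])
    if 'R' in c:
        R=np.array(c['R']);t=np.array(c['t']);return -R.T@t,R.T@d
    M=np.array(c['mount']);Rw=Ro.from_euler('xyz',pose[1]).as_matrix();
    return Rw@M[:3,3]+pose[0],Rw@M[:3,:3]@d
def onz(c,u,v,z,pose=None):
    o,d=ray(c,u,v,pose);return o+d*(z-o[2])/d[2]
def proj(c,X):
    R=np.array(c['R']);K=np.array([[c['fx'],0,c['cx']],[0,c['fy'],c['cy']],[0,0,1.]])
    return cv2.projectPoints(np.array(X,float).reshape(-1,1,3),cv2.Rodrigues(R)[0],np.array(c['t'],float),K,np.array([c['k1'],0,0,0.]))[0][:,0]
def save(n,im): cv2.imwrite('pics/'+n+'.png',im[:,:,::-1])
E
python3 - <<'E'
from h import *
print(manip.read_state())
for n in('top','side'):
    c=camera(n);save(n,c['image']);np.save(n,c,allow_pickle=True)
    print(n,c['fx'],c['k1'],-np.array(c['R']).T@c['t'],np.array(c['R'])[2])
E
```

```text
pics
{'clock': 0.0, 'joints': array([-1.33161459e+00,  3.00449059e-01,  1.52156282e+00, -6.25625576e-05,
        1.32067422e+00, -6.65745680e-02]), 'qd': array([ 1.01833179e-03, -2.32686274e-03,  4.54016262e-04, -7.45737838e-05,
       -2.74794259e-03,  3.54970306e-04]), 'effort': array([-1.52647925e-03, -5.31807947e+01, -3.52738237e+01,  7.08103809e-02,
        2.44122039e-02, -8.97982727e-05]), 'eef_pos': array([ 165.49364573, -524.24967761,  204.90613843]), 'eef_rot': array([-3.14049760e+00, -1.22774369e-05,  3.05771813e-01]), 'wrist_force': array([ 0.4114434 , -0.37342067,  0.51013196]), 'moment': array([-0.02179016, -0.03874802,  0.00421195]), 'finger_force': 0.0, 'finger_gap': 94.1359347936341}
top 504.22336293083197 -0.1517978000766293 [ 342.32958028 -106.07534739 1121.05473073] [ 0.16980072 -0.00270198 -0.98547471]
side 409.839082812324 -0.10702878419881545 [372.56026846 695.20731175 778.4271292 ] [ 0.1282921  -0.72477124 -0.67694002]
```

View pics/top.png

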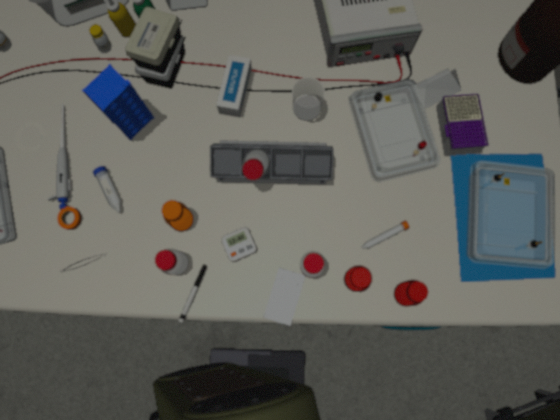

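View pics/side.png

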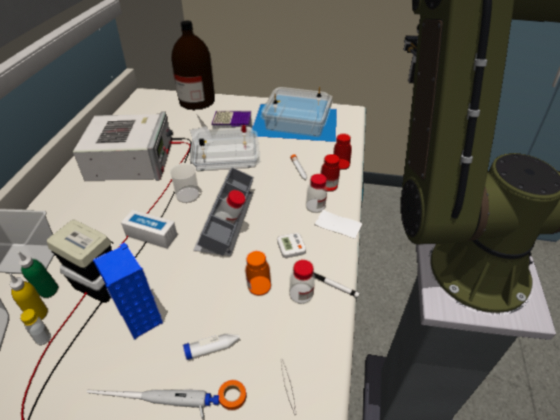

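The top view shows a grey crate at (210–333, 142–185), with the stored bottle at (255,167), third cell from the right, so cell 3. Candidates:
- Clear bottles with red caps at (170,262) and (313,265): these fit, being clear-bodied and in front of the crate.
- All-red ones at (358,278) and (410,292): look-alikes.
- Orange one at (177,215): look-alike.

I'll confirm this in one enlarged crop and measure at the same time.

```bash
python3 - <<'E'
from h import *
T=np.load('top.npy',allow_pickle=True).item();S=np.load('side.npy',allow_pickle=True).item()
a=cv2.resize(T['image'][135:310,150:350],None,fx=2.4,fy=2.4,interpolation=cv2.INTER_CUBIC)
b=cv2.resize(S['image'][160:310,190:340],None,fx=2.0,fy=2.0,interpolation=cv2.INTER_CUBIC)
o=np.zeros((420,790,3),np.uint8);o[:a.shape[0],:a.shape[1]]=a;o[:300,485:785]=b
save('crop',o)
for n,c in(('top',T),('side',S)):
    h=cv2.cvtColor(c['image'],cv2.COLOR_RGB2HSV)
    m=(((h[...,0]<8)|(h[...,0]>172))&(h[...,1]>150)&(h[...,2]>70)).astype(np.uint8)
    k,l,st,ce=cv2.connectedComponentsWithStats(m)
    for i in range(1,k):
        if st[i,4]>60: print(n,ce[i].round(1),st[i],onz(c,*ce[i],98).round(1))
# crate mask in top
h=cv2.cvtColor(T['image'],cv2.COLOR_RGB2HSV)
print(h[160,225],h[160,290],h[160,318],h[145,270])
g=((h[...,2]<130)&(h[...,1]<70)).astype(np.uint8);g[:, :200]=0;g[:135]=0;g[195:]=0;g[:,345:]=0
cs=max(cv2.findContours(g,0,2)[0],key=cv2.contourArea);r=cv2.minAreaRect(cs);print(r);
for p in cv2.boxPoints(r): print(p,[onz(T,*p,z)[:2].round(0) for z in(0,40)])
E
```

```text
top [252.5 169.2] [243 160  20  20 321] [620.  -26.5  98. ]
top [165.2 259.8] [156 251  19  19 295] [424.6 145.3  98. ]
top [313.1 263. ] [304 254  20  19 294] [ 427.1 -157.2   98. ]
top [357.6 278.3] [345 267  26  24 492] [ 398.1 -248.2   98. ]
top [410.4 292.6] [395 281  32  24 600] [ 371.2 -356.8   98. ]
side [188.9  79.6] [177  78  23   5  84] [ 975.  -676.6   98. ]
side [333.6 163.4] [ 311  134   40   57 1043] [ 391.3 -236.9   98. ]
side [235.5 198.4] [227 190  18  18 254] [622.  -45.3  98. ]
side [302.9 269.5] [294 260  19  20 311] [423.7 149.7  98. ]
side [ 26.9 392.7] [ 21 365  17  55  71] [852.  510.7  98. ]
[98 14 73] [100  10  74] [105  14  73] [80 12 66]
((268.1047058105469, 164.00875854492188), (137.60003662109375, 56.365535736083984), 1.4144232273101807)
[198.63   190.4847] [array([593., 103.]), array([584.,  95.])]
[200.0213  134.13634] [array([729., 108.]), array([715., 100.])]
[337.5794  137.53282] [array([ 729., -214.]), array([ 715., -210.])]
[336.1881  193.88118] [array([ 594., -212.]), array([ 585., -208.])]
```

View pics/crop.png

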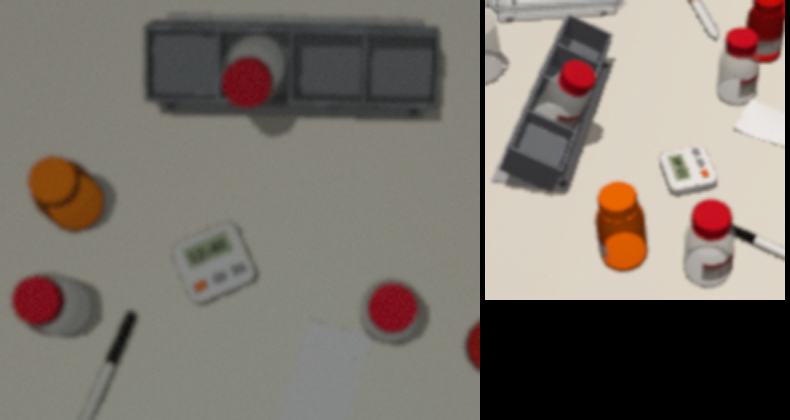

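The crop confirms that the clear red-capped bottles are the ones to load. The left one's cap is at top (165,260) and the right one's at (313,263); the others have red or orange bodies. Next I move above the crate for a wrist view.

Request:
move_arm(
  dp=[
    [36,50,12],
    [36,50,12],
    [36,50,12],
    [36,50,12],
    [36,50,12],
    [36,50,12],
    [36,50,12],
    [36,50,12],
    [36,50,12],
    [0,50,12],
  ],
  rotation=[
    [0,0,0.1265],
    [0,0,0.1265],
    [0,0,0.1265],
    [0,0,0.1265],
    [0,0,0.1265],
    [0,0,0.1265],
    [0,0,0.1265],
    [0,0,0.1265],
    [0,0,0.1265],
    [0,0,0.1265],
  ],
  hand=[0.8,0.8,0.8,0.8,0.8,0.8,0.8,0.8,0.8,0.8],
  newtons=15,
)

```text
clock: 1.35
eef_pos: [489.1, -24.4, 324.3]
eef_rot: [-3.14, -0.0, 1.576]
wrist_force: [-0.0, -0.1, -0.1]
finger_gap: 75.6
finger_force: 0.0
```

Request:
move_arm(
  dp=[
    [0,0,0],
    [0,0,0],
    [0,0,0],
    [0,0,0],
  ],
  rotation=[
    [0,-0.11,0],
    [0,-0.11,0],
    [0,-0.11,0],
    [0,-0.106,0],
  ],
  hand=[0.8,0.8,0.8,0.8],
)

```text
clock: 1.85
eef_pos: [488.0, -26.3, 325.0]
eef_rot: [2.702, 0.0, 1.571]
wrist_force: [1.3, 0.3, -0.2]
finger_gap: 75.1
finger_force: 0.0
```

```bash
python3 - <<'E'
from h import *
s=manip.read_state();c=camera('wrist');c['pose']=(s['eef_pos'],s['eef_rot']);np.save('w1',c,allow_pickle=True);save('w1',c['image'])
print(s['clock'],s['eef_pos'],s['eef_rot'],s['joints'],s['finger_gap'],c['fx'],c['k1'],c['mount'])
E
```

```text
1.85 [488.02685928 -26.33282052 324.95343037] [2.70220574e+00 1.24212269e-04 1.57086733e+00] [-0.16850195 -0.17042311  1.80507622  0.08112901  1.0743874  -0.19157813] 75.06213688686879 355.32548142376794 -0.04580954919117888 [[ 3.54633785e-04 -9.72750355e-01 -2.31854743e-01  6.70589634e+01]
 [ 9.99999859e-01  4.36772858e-04 -3.02936301e-04 -8.51259231e-01]
 [ 3.95949253e-04 -2.31854602e-01  9.72750372e-01 -1.79581401e+02]
 [ 0.00000000e+00  0.00000000e+00  0.00000000e+00  1.00000000e+00]]
```

View pics/w1.png

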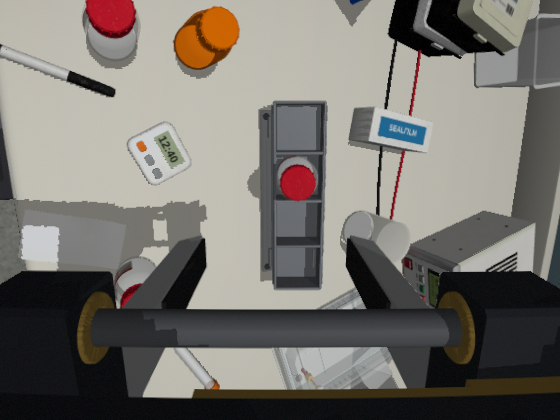

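The wrist view looks down the cells: the crate is at (272–326, 102–290), with cells 4, 3, 2, 1 from top to bottom and the stored bottle in cell 3. I'll enlarge the crate with contrast to compare floor depths.

```bash
python3 - <<'E'
from h import *
c=np.load('w1.npy',allow_pickle=True).item()
a=c['image'][95:295,262:337]
a=cv2.resize(np.rot90(a),None,fx=4,fy=4,interpolation=cv2.INTER_CUBIC)
a=np.clip((a.astype(float)-20)*1.8,0,255).astype(np.uint8)
save('w1c',np.ascontiguousarray(a))
g=cv2.cvtColor(c['image'],cv2.COLOR_RGB2GRAY)
for col in(299,): print(list(enumerate(g[95:295,col],95)) and ' '.join(map(str,g[95:295,col])))
for r in(128,220,268): print(r,g[r,260:340])
E
```

```text
188 188 188 187 187 157 112 98 79 47 69 72 111 116 116 115 116 114 115 114 115 115 115 114 115 114 114 115 114 114 114 115 113 114 114 114 113 113 113 113 113 113 113 113 113 113 113 112 113 112 111 111 112 112 105 65 60 96 106 87 76 94 127 139 143 145 148 149 146 119 40 46 60 68 67 64 65 65 65 66 66 66 66 67 71 70 72 74 72 69 68 67 67 67 65 67 68 68 72 76 69 66 66 67 65 81 109 106 109 110 110 108 109 110 110 109 109 109 108 110 109 109 109 110 108 109 109 108 108 109 108 107 108 109 107 109 108 108 108 108 107 94 46 47 47 48 47 48 47 49 76 102 96 108 107 108 108 108 107 107 107 107 107 107 106 106 106 107 106 106 106 107 107 107 107 106 105 106 105 105 105 87 46 46 47 46 47 47 47 48 49 47 69 101 123 162 187 187 186 187
128 [ 82  84  88  90  90  90  89  68  68  89  89  68  67  74 109 105  75 105
 111 112 112 112 111 112 112 112 111 113 112 113 113 112 113 113 112 113
 113 114 113 114 114 114 114 114 115 114 114 115 114 115 116 116 114 116
 114 115  76  71  71  70  59  37  37  71 105 106 126 186 187 186 187 186
 187 186 186 187 186 186 186 186]
220 [134  84  82  84  88  90  86  85  86  88  88  68  66  59  85 115  96 105
 108 107 109 109 108 107 108 108 108 107 108 108 108 109 108 108 108 109
 109 109 109 109 109 110 108 109 109  77  67  69  68  68  68  68  69  69
  68  68  69  44  38  37  47  81 109  97 176 187 187 187 187 187 188 187
 187 187 186 187 186 187 186 186]
268 [135  95  84  85  73  54  44  42  50  61  81  87  68  53  80 107  93 103
 105 105 105 105 105 105 106 105 104 105 106 105 105 105 106 106 105 106
 106 106 107 107 106 105 106 107  74  67  66  66  64  66  66  67  67  66
  66  60  40  38  37  67  99 106 126 182 187 187 188 188 187 187 186 186
 185 186 186 187 187 186 186 186]
```

View pics/w1c.png

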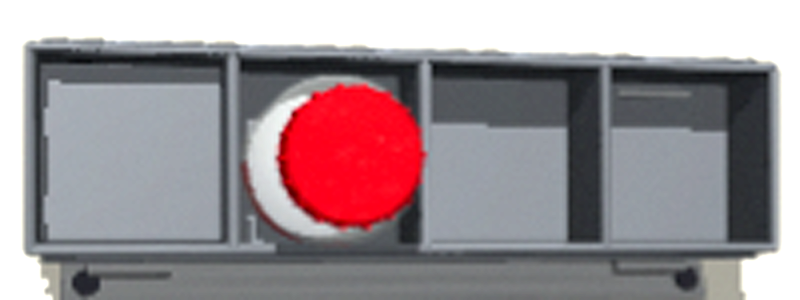

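Cell 4's floor sits clearly nearer (little back wall visible, floor edge at col 316 against about 304 for cells 1 and 2), so the block is in cell 4. The targets are cells 1 and 2. Next comes a rough pose from the rim points.

```bash
cat > pose.py <<'E'
from h import *
from scipy.optimize import least_squares
def obj(u,v,w):  # crate-local: u across (mouth back +), v row, w along axis above floor
    s,c=np.sin(np.radians(25)),np.cos(np.radians(25))
    return np.stack([c*u-s*w, v, s*u+c*w],-1)
def crate(p,L):
    c,s=np.cos(p[2]),np.sin(p[2])
    return L@np.array([[c,-s,0],[s,c,0],[0,0,1]]).T+[p[0],p[1],p[3]]
def projw(c,X):
    M=np.array(c['mount']);Rw=Ro.from_euler('xyz',c['pose'][1]).as_matrix()
    R=(Rw@M[:3,:3]).T;o=Rw@M[:3,3]+c['pose'][0]
    return proj(dict(c,R=R,t=-R@o),X)
def fit(views,p0=(650,-50,0,20)):
    f=lambda p:np.concatenate([(projw(c,crate(p,L))-P).ravel() for c,L,P in views])
    r=least_squares(f,p0,loss='soft_l1',x_scale=[10,10,.1,10]);return r.x,f(r.x).reshape(-1,2)
E
python3 - <<'E'
from pose import *
c=np.load('w1.npy',allow_pickle=True).item()
# crop px (x,y) -> image
P=[(25,42),(777,66),(777,252),(25,252),(234,55),(423,60),(606,66),(423,248),(606,248)]
P=np.array([(262+74.5-y/4-.5, 95+x/4-.1) for x,y in P])
L=obj(*np.array([(35,134,40),(35,-134,40),(-35,-134,40),(-35,134,40),(33,66,40),(33,0,40),(33,-66,40),(-33,0,40),(-33,-66,40)],float).T)
p,r=fit([(c,L,P)]);print(p.round(3));print(r.round(1))
h=35;print('cells floor',crate(p,obj(*np.array([(0,v,0) for v in(-99,-33,33,99)],float).T)).round(1))
E
```

```text
[ 6.61214e+02 -6.43610e+01 -1.00000e-03  2.55520e+01]
[[ 0.2  0.2]
 [ 0.1  0. ]
 [-0.5  0.1]
 [-0.6  0. ]
 [ 0.4 -0. ]
 [ 0.2  0.4]
 [ 0.3 -0.6]
 [-0.1  0.3]
 [-0.1 -0.5]]
cells floor [[ 661.1 -163.4   25.6]
 [ 661.2  -97.4   25.6]
 [ 661.2  -31.4   25.6]
 [ 661.3   34.6   25.6]]
```

Request:
move_arm(
  dp=[
    [28,-28,-39],
    [28,-28,-39],
    [29,-29,-40],
    [0,0,0],
  ],
  rotation=[
    [0,0,0],
    [0,0,0],
    [0,0,0],
    [0,0,0],
  ],
  hand=[0.8,0.8,0.8,0.8],
)

```text
clock: 2.4
eef_pos: [572.8, -112.5, 202.3]
eef_rot: [2.714, -0.003, 1.569]
wrist_force: [0.2, 0.1, 0.7]
finger_gap: 75.0
finger_force: 0.0
```

```bash
python3 - <<'E'
from pose import *
s=manip.read_state();c=camera('wrist');c['pose']=(s['eef_pos'],s['eef_rot']);np.save('w2',c,allow_pickle=True)
print(s['clock'],s['eef_pos'],s['eef_rot'])
p=[661.2,-64.4,-.001,25.6]
pts=[(a,v,40) for a in(31,-31) for v in(-2,-64,-68,-130)]+[(35,-134,40),(-35,-134,40)]+[(a,v,0) for a in(31,-31) for v in(-2,-64,-68,-130)]
q=projw(c,crate(p,obj(*np.array(pts,float).T)))
im=cv2.resize(c['image'],None,fx=1.4,fy=1.4,interpolation=cv2.INTER_CUBIC)
for u in q: cv2.circle(im,tuple(int(round(x)) for x in u*1.4+.2),3,(0,255,0),1)
print(q.round(1).tolist());save('w2',im)
E
```

```text
2.4 [ 572.76437481 -112.46161239  202.2726522 ] [ 2.71409209e+00 -2.52204612e-03  1.56936531e+00]
[[317.0, 146.9], [315.4, 211.2], [315.3, 215.1], [313.8, 274.0], [250.9, 146.9], [252.0, 211.1], [252.0, 215.0], [253.1, 273.8], [317.6, 277.6], [249.2, 277.4], [313.0, 144.6], [311.8, 202.4], [311.7, 206.0], [310.4, 259.5], [253.9, 144.6], [254.7, 202.3], [254.8, 205.9], [255.6, 259.4]]
```

View pics/w2.png

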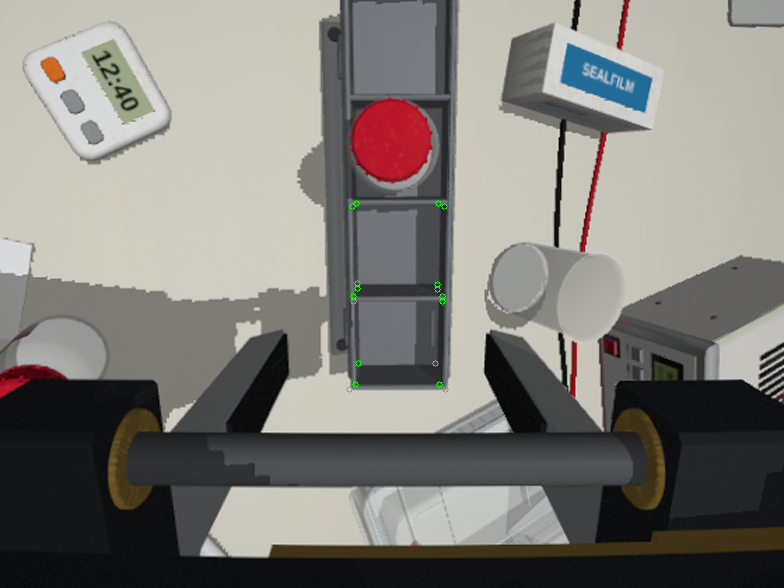

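The overlay agrees with the crate rim and with the deep floors of cells 1 and 2 (floor edges at rows about 285 and 364). Now I hover by the right bottle for a precise wrist fix.

Request:
move_arm(
  dp=[
    [-37,-27,0],
    [-37,-27,-8],
    [-37,-27,-8],
    [-36,-25,-8],
    [0,0,0],
    [0,0,0],
  ],
  rotation=[
    [0,0.109,0],
    [0,0.109,0],
    [0,0.109,0],
    [0,0.109,0],
    [0,0,0],
    [0,0,0],
  ],
  hand=[0.8,0.8,0.8,0.8,0.8,0.8],
)

```text
clock: 3.2
eef_pos: [426.9, -216.8, 184.2]
eef_rot: [3.139, 0.001, 1.571]
wrist_force: [0.4, -0.1, -0.4]
finger_gap: 75.2
finger_force: 0.0
```

```bash
cat > cap.py <<'E'
from pose import *
import sys
s=manip.read_state();c=camera('wrist');c['pose']=(s['eef_pos'],s['eef_rot']);np.save(sys.argv[1],c,allow_pickle=True)
print(s['clock'],s['eef_pos'].round(1),s['eef_rot'].round(4))
h=cv2.cvtColor(c['image'],cv2.COLOR_RGB2HSV)
m=(((h[...,0]<8)|(h[...,0]>172))&(h[...,1]>150)&(h[...,2]>70)).astype(np.uint8)
k,l,st,ce=cv2.connectedComponentsWithStats(m)
for i in range(1,k):
    if st[i,4]>150: print(ce[i].round(1),st[i],onz(c,*ce[i],105,c['pose']).round(1),onz(c,*ce[i],100,c['pose']).round(1))
save(sys.argv[1],c['image'])
E
python3 cap.py w3
```

```text
3.2 [ 426.9 -216.8  184.2] [3.1389e+00 9.0000e-04 1.5711e+00]
[275.4 133.9] [ 246  104   60   61 2707] [ 425.9 -156.9  105. ] [ 425.9 -157.1  100. ]
[246.1 245.5] [ 214  203   64   83 3804] [ 403.5 -240.8  105. ] [ 403.  -242.6  100. ]
[225.9 305.7] [209 301  34   9 231] [ 386.2 -292.   105. ] [ 385.4 -294.8  100. ]
[217.9 367.7] [ 190  348   59   44 2109] [ 377.2 -350.4  105. ] [ 376.3 -354.3  100. ]
```

View pics/w3.png

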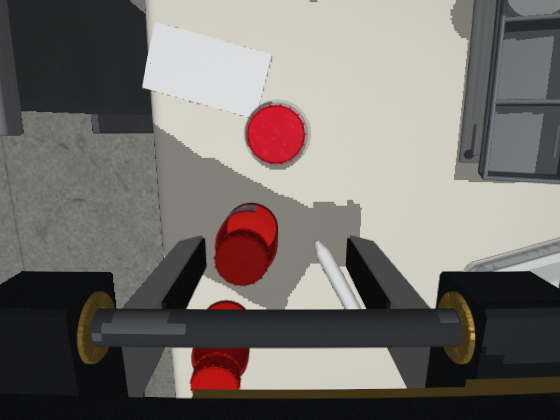

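Right bottle: clear body, red cap at (275,134), at (426,-157). Descend around it and grip.

Request:
move_arm(
  dp=[
    [-1,60,0],
    [0,0,0],
    [0,0,-45],
    [0,0,-45],
    [0,0,-30],
    [0,0,-16],
    [0,0,0],
    [0,0,0],
  ],
  rotation=[
    [0,0,0],
    [0,0,0],
    [0,0,0],
    [0,0,0],
    [0,0,0],
    [0,0,0],
    [0,0,0],
    [0,0,0],
  ],
  hand=[0.8,0.8,0.8,0.8,0.8,0.8,0.8,0.8],
)

```text
clock: 4.25
eef_pos: [425.8, -157.6, 47.9]
eef_rot: [3.14, 0.001, 1.571]
wrist_force: [-0.6, 0.3, -0.4]
finger_gap: 75.2
finger_force: 0.0
```

Request:
move_arm(
  dp=[
    [0,0,0],
    [0,0,0],
    [0,0,0],
    [0,0,0],
  ],
  rotation=[
    [0,0,0],
    [0,0,0],
    [0,0,0],
    [0,0,0],
  ],
  hand=[0.5,0.5,0.5,0.5],
  newtons=15,
)

```text
clock: 4.75
eef_pos: [426.3, -157.8, 47.8]
eef_rot: [3.139, 0.001, 1.571]
wrist_force: [5.5, -1.4, 7.1]
finger_gap: 54.6
finger_force: 15.1
```

Request:
move_arm(
  dp=[
    [0,0,20],
    [0,0,40],
    [0,0,40],
    [46,-2,0],
    [46,-2,0],
    [46,-2,0],
    [47,0,0],
    [0,0,-15],
    [0,0,0],
    [0,0,0],
  ],
  rotation=[
    [0,0,0],
    [0,0,0],
    [0,0,0],
    [0,-0.109,0],
    [0,-0.109,0],
    [0,-0.109,0],
    [0,-0.109,0],
    [0,0,0],
    [0,0,0],
    [0,0,0],
  ],
  hand=[0.5,0.5,0.5,0.5,0.5,0.5,0.5,0.5,0.5,0.5],
)

```text
clock: 6.0
eef_pos: [609.6, -163.5, 132.1]
eef_rot: [2.707, -0.0, 1.571]
wrist_force: [-0.4, -0.3, -1.7]
finger_gap: 54.6
finger_force: 14.9
```

```bash
python3 - <<'E'
from pose import *
s=manip.read_state();print({k:np.round(s[k],4) for k in s})
p=[661.2,-64.4,-.001,25.6]
c=camera('side')
pts=[(0,v,0) for v in(-99,-33)]+[(a,v,40) for a in(-31,31) for v in(-68,-130)]
im=cv2.resize(c['image'][110:310,170:330],None,fx=3.0,fy=3.0,interpolation=cv2.INTER_CUBIC)
for u in proj(c,crate(p,obj(*np.array(pts,float).T))): cv2.circle(im,tuple(int(round(x)) for x in (u-[170,110])*3+1),3,(0,255,0),1)
save('s2',im)
E
```

```text
{'clock': np.float64(6.0), 'joints': array([-0.3888,  0.3429,  1.7085,  0.2507,  0.6999, -0.549 ]), 'qd': array([ 0.002 , -0.008 , -0.0093,  0.0042, -0.0057, -0.0002]), 'effort': array([ 6.85000e-02, -5.28875e+01, -3.27571e+01,  4.88100e-01,
       -1.05710e+00,  2.58000e-02]), 'eef_pos': array([ 609.5667, -163.4525,  132.1142]), 'eef_rot': array([ 2.7067e+00, -1.0000e-04,  1.5707e+00]), 'wrist_force': array([-0.4112, -0.271 , -1.7178]), 'moment': array([-0.0267,  0.2141, -0.    ]), 'finger_force': np.float64(14.8758), 'finger_gap': np.float64(54.565)}
```

View pics/s2.png

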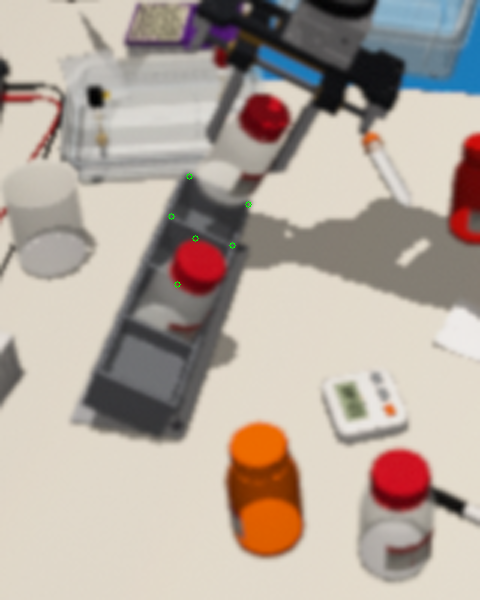

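The side view shows the bottle held in line over cell 1, with the rim marks on the rim corners. Start the insertion.

Request:
move_arm(
  dp=[
    [6,0,-9],
    [4,0,-9],
    [3.4,0,-7.3],
    [3.4,0,-7.3],
    [3.4,0,-7.3],
    [0,0,0],
    [0,0,0],
  ],
  rotation=[
    [0,0,0],
    [0,0,0],
    [0,0,0],
    [0,0,0],
    [0,0,0],
    [0,0,0],
    [0,0,0],
  ],
  hand=[0.5,0.5,0.5,0.5,0.5,0.5,0.5],
)

```text
clock: 6.92
eef_pos: [630.4, -163.4, 92.3]
eef_rot: [2.705, 0.0, 1.571]
wrist_force: [0.4, 0.9, -1.7]
finger_gap: 54.9
finger_force: 14.9
```

Request:
move_arm(
  dp=[
    [2.1,0,-4.5],
    [2.1,0,-4.5],
    [2.1,0,-4.5],
    [1.7,0,-3.6],
    [0,0,0],
  ],
  rotation=[
    [0,0,0],
    [0,0,0],
    [0,0,0],
    [0,0,0],
    [0,0,0],
  ],
  hand=[0.5,0.5,0.5,0.5,0.5],
)

```text
clock: 7.55
eef_pos: [638.3, -163.3, 74.5]
eef_rot: [2.706, -0.0, 1.571]
wrist_force: [-0.7, 0.3, -2.2]
finger_gap: 54.4
finger_force: 14.9
```

Request:
move_arm(
  dp=[
    [0.8,0,-1.8],
    [0.8,0,-1.8],
    [0,0,0],
  ],
  rotation=[
    [0,0,0],
    [0,0,0],
    [0,0,0],
  ],
  hand=[0.5,0.5,0.5],
)

```text
clock: 7.92
eef_pos: [640.6, -163.9, 72.4]
eef_rot: [2.704, 0.001, 1.57]
wrist_force: [-1.3, -0.9, 4.4]
finger_gap: 54.4
finger_force: 15.0
```

Request:
move_arm(
  dp=[
    [0.4,0,-0.9],
    [0,0,0],
  ],
  rotation=[
    [0,0,0],
    [0,0,0],
  ],
  hand=[0.5,0.5],
)

```text
clock: 8.18
eef_pos: [641.1, -164.0, 72.2]
eef_rot: [2.703, 0.001, 1.57]
wrist_force: [-6.8, -1.0, 11.5]
finger_gap: 54.6
finger_force: 15.1
```

Request:
move_arm(
  dp=[
    [0.4,0,-0.9],
    [0,0,0],
  ],
  rotation=[
    [0,0,0],
    [0,0,0],
  ],
  hand=[0.5,0.5],
)

```text
clock: 8.43
eef_pos: [641.4, -164.0, 71.6]
eef_rot: [2.703, 0.001, 1.571]
wrist_force: [-11.9, -1.0, 16.6]
finger_gap: 54.8
finger_force: 15.2
```

Bottomed on the true floor (force runs along the cell axis). Relieve the pressure, open, and retreat along the axis.

Request:
move_arm(
  dp=[
    [-0.8,0,1.7],
    [0,0,0],
  ],
  rotation=[
    [0,0,0],
    [0,0,0],
  ],
  hand=[0.5,0.5],
)

```text
clock: 8.68
eef_pos: [639.9, -163.3, 71.2]
eef_rot: [2.706, -0.0, 1.571]
wrist_force: [-2.0, 0.0, 1.6]
finger_gap: 54.7
finger_force: 15.0
```

Request:
move_arm(
  dp=[
    [0,0,0],
    [0,0,0],
    [0,0,0],
    [0,0,0],
    [-8.5,0,18],
    [-17,0,36],
    [-17,0,36],
    [0,0,0],
    [0,0,0],
  ],
  rotation=[
    [0,0,0],
    [0,0,0],
    [0,0,0],
    [0,0,0],
    [0,0,0],
    [0,0,0],
    [0,0,0],
    [0,0,0],
    [0,0,0],
  ],
  hand=[0.6,0.7,0.8,0.8,0.8,0.8,0.8,0.8,0.8],
)

```text
clock: 9.8
eef_pos: [597.4, -163.3, 160.7]
eef_rot: [2.706, -0.0, 1.571]
wrist_force: [0.2, 0.2, -0.3]
finger_gap: 75.5
finger_force: 0.0
```

```bash
cat > caps.py <<'E'
from pose import *
# triangulate red caps from top & side, compare with home caps
p=[661.2,-64.4,-.001,25.6]
print('expected',crate(p,obj(*np.array([(0,v,105) for v in(-99,-33,33)],float).T)).round(1).tolist())
for n in('top','side'):
    c=camera(n);h=cv2.cvtColor(c['image'],cv2.COLOR_RGB2HSV)
    print(n,proj(c,crate(p,obj(*np.array([(0,v,103) for v in(-99,-33,33)],float).T))).round(1).tolist())
    m=(((h[...,0]<8)|(h[...,0]>172))&(h[...,1]>150)&(h[...,2]>70)).astype(np.uint8)
    k,l,st,ce=cv2.connectedComponentsWithStats(m)
    for i in range(1,k):
        if st[i,4]>60: print(n,ce[i].round(1),st[i])
    np.save('last_'+n,c,allow_pickle=True)
E
python3 caps.py; python3 cap.py w4
```

```text
expected [[616.7, -163.4, 120.8], [616.8, -97.4, 120.8], [616.9, -31.4, 120.8]]
top [[318.4, 169.5], [286.3, 168.6], [254.2, 167.7]]
top [252.5 169.3] [243 160  20  20 320]
top [165.5 259.8] [156 251  20  19 297]
top [358.4 278.9] [345 267  26  24 460]
top [410.4 292.6] [395 281  32  24 615]
side [[247.9, 164.2], [241.8, 179.3], [235.1, 195.9]]
side [188.8  79.5] [177  78  24   5  88]
side [335.9 161.4] [320 134  31  57 930]
side [248.9 166. ] [242 159  15  15 161]
side [235.5 198.4] [227 190  18  18 255]
side [303.  269.6] [294 260  19  20 311]
side [ 26.8 392.8] [ 21 365  17  55  72]
9.9 [ 597.3 -163.2  160. ] [ 2.7073e+00 -7.0000e-04  1.5709e+00]
[271.8  19.5] [ 234    0   75   49 2761] [619.1 -32.7 105. ] [621.4 -31.2 100. ]
[438.   89.4] [428  46  21  89 338] [768.4 -67.9 105. ] [774.1 -67.2 100. ]
[270.  230.3] [ 237  197   66   67 3404] [ 617.5 -168.7  105. ] [ 619.7 -170.4  100. ]
[421.3 238.1] [419 206   6  70 228] [ 765.1 -195.1  105. ] [ 770.7 -197.3  100. ]
```

Bottle 1 is home: its cap offset from prediction matches the stored bottle's. Now the left bottle.

Request:
move_arm(
  dp=[
    [-10,20,25],
    [-41,57,0],
    [-41,57,0],
    [-41,57,0],
    [-40,57,0],
    [0,0,0],
    [0,0,0],
    [0,0,0],
  ],
  rotation=[
    [0,0,0],
    [0,0.109,0],
    [0,0.109,0],
    [0,0.109,0],
    [0,0.109,0],
    [0,0,0],
    [0,0,0],
    [0,0,0],
  ],
  hand=[0.8,0.8,0.8,0.8,0.8,0.8,0.8,0.8],
)

```text
clock: 10.95
eef_pos: [442.4, 59.0, 186.0]
eef_rot: [3.142, 0.0, 1.569]
wrist_force: [0.2, -0.7, -0.6]
finger_gap: 75.2
finger_force: 0.0
```

```bash
python3 cap.py w5; python3 - <<'E'
from h import *
c=np.load('w5.npy',allow_pickle=True).item();h=cv2.cvtColor(c['image'],cv2.COLOR_RGB2HSV)
m=((h[...,0]>8)&(h[...,0]<20)&(h[...,1]>190)).astype(np.uint8)
k,l,st,ce=cv2.connectedComponentsWithStats(m)
for i in range(1,k):
    if st[i,4]>300:
        print('orange',ce[i],st[i]); ys,xs=np.where(l==i)
        j=xs.argmin();print('nearest edge pt',onz(c,xs[j],ys[j],40,c['pose']),onz(c,xs[j],ys[j],105,c['pose']))
E
```

```text
10.95 [442.4  59.  186. ] [3.1416 0.     1.5694]
[250.8  96. ] [ 221   64   60   64 2858] [424.  145.2 105. ] [423.7 145.6 100. ]
orange [377.88730675 108.65622457] [ 332   75   93   68 4916]
nearest edge pt [491.38189082 138.86308365  40.        ] [481.43224456 136.31371827 105.        ]
```

View pics/w5.png

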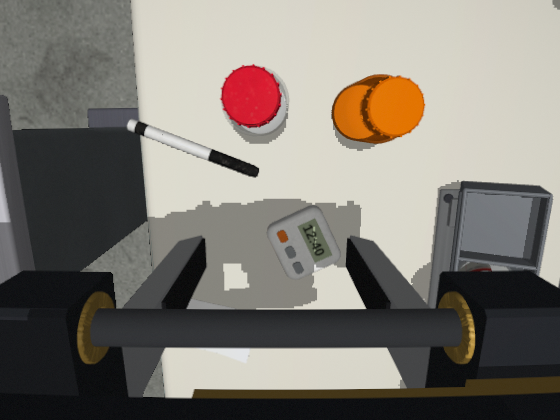

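Left bottle (clear, red cap at (251,96)) is at (424,145.3); the orange one's nearest edge is at x≈491, which clears the fingers (outer ≈474). Grip it.

Request:
move_arm(
  dp=[
    [-9,43,0],
    [-9.5,43,0],
    [0,0,0],
    [0,0,-45],
    [0,0,-45],
    [0,0,-30],
    [0,0,-18],
    [0,0,0],
    [0,0,0],
  ],
  rotation=[
    [0,0,0],
    [0,0,0],
    [0,0,0],
    [0,0,0],
    [0,0,0],
    [0,0,0],
    [0,0,0],
    [0,0,0],
    [0,0,0],
  ],
  hand=[0.8,0.8,0.8,0.8,0.8,0.8,0.8,0.8,0.8],
)

```text
clock: 12.12
eef_pos: [424.3, 145.4, 49.0]
eef_rot: [3.141, -0.0, 1.57]
wrist_force: [0.2, 0.7, 0.2]
finger_gap: 75.0
finger_force: 0.0
```

Request:
move_arm(
  dp=[
    [0,0,0],
    [0,0,0],
    [0,0,0],
    [0,0,0],
  ],
  rotation=[
    [0,0,0],
    [0,0,0],
    [0,0,0],
    [0,0,0],
  ],
  hand=[0.5,0.5,0.5,0.5],
)

```text
clock: 12.62
eef_pos: [424.0, 146.1, 48.7]
eef_rot: [3.141, -0.0, 1.571]
wrist_force: [1.5, -0.4, 6.2]
finger_gap: 55.0
finger_force: 15.0
```

Request:
move_arm(
  dp=[
    [0,0,20],
    [0,0,45],
    [0,0,50],
    [0,0,40],
    [0,0,0],
    [0,0,0],
  ],
  rotation=[
    [0,0,0],
    [0,0,0],
    [0,0,0],
    [0,0,0],
    [0,0,0],
    [0,0,0],
  ],
  hand=[0.5,0.5,0.5,0.5,0.5,0.5],
)

```text
clock: 13.38
eef_pos: [423.0, 145.9, 202.1]
eef_rot: [-3.14, 0.0, 1.571]
wrist_force: [-0.9, -0.1, -1.1]
finger_gap: 55.0
finger_force: 14.9
```

Request:
move_arm(
  dp=[
    [35,-40,0],
    [35,-40,0],
    [35,-40,0],
    [35,-40,0],
    [30,-40,0],
    [18,-43,0],
    [0,0,0],
    [0,0,0],
  ],
  rotation=[
    [0,-0.087,0],
    [0,-0.087,0],
    [0,-0.087,0],
    [0,-0.087,0],
    [0,-0.0883,0],
    [0,0,0],
    [0,0,0],
    [0,0,0],
  ],
  hand=[0.5,0.5,0.5,0.5,0.5,0.5,0.5,0.5],
)

```text
clock: 14.38
eef_pos: [610.9, -96.6, 201.6]
eef_rot: [2.708, -0.001, 1.571]
wrist_force: [-0.5, -0.1, -1.5]
finger_gap: 55.1
finger_force: 14.9
```

Request:
move_arm(
  dp=[
    [0,-0.6,-35],
    [0,0,-31],
    [0,0,0],
    [0,0,0],
  ],
  rotation=[
    [0,0,0],
    [0,0,0],
    [0,0,0],
    [0,0,0],
  ],
  hand=[0.5,0.5,0.5,0.5],
)

```text
clock: 14.88
eef_pos: [612.0, -97.1, 138.6]
eef_rot: [2.704, 0.0, 1.572]
wrist_force: [-0.5, 0.1, -0.4]
finger_gap: 55.0
finger_force: 14.9
```

Request:
move_arm(
  dp=[
    [4.2,0,-9],
    [4.2,0,-9],
    [3.4,0,-7.3],
    [3.4,0,-7.3],
    [3.4,0,-7.3],
    [0,0,0],
    [0,0,0],
  ],
  rotation=[
    [0,0,0],
    [0,0,0],
    [0,0,0],
    [0,0,0],
    [0,0,0],
    [0,0,0],
    [0,0,0],
  ],
  hand=[0.5,0.5,0.5,0.5,0.5,0.5,0.5],
)

```text
clock: 15.75
eef_pos: [630.2, -97.6, 97.4]
eef_rot: [2.705, 0.0, 1.571]
wrist_force: [-0.3, 0.1, -1.8]
finger_gap: 54.7
finger_force: 14.9
```

Request:
move_arm(
  dp=[
    [1.7,0,-4.5],
    [1.7,0,-4.5],
    [1.7,0,-4.5],
    [1.9,0,-4.5],
    [0.8,0,-1.8],
    [0,0,0],
    [0,0,0],
  ],
  rotation=[
    [0,0,0],
    [0,0,0],
    [0,0,0],
    [0,0,0],
    [0,0,0],
    [0,0,0],
    [0,0,0],
  ],
  hand=[0.5,0.5,0.5,0.5,0.5,0.5,0.5],
)

```text
clock: 16.62
eef_pos: [638.0, -97.7, 77.6]
eef_rot: [2.705, 0.0, 1.571]
wrist_force: [-0.1, 1.5, -1.6]
finger_gap: 55.2
finger_force: 14.9
```

Request:
move_arm(
  dp=[
    [0.8,0,-1.8],
    [0.4,0,-0.9],
    [0,0,0],
  ],
  rotation=[
    [0,0,0],
    [0,0,0],
    [0,0,0],
  ],
  hand=[0.5,0.5,0.5],
)

```text
clock: 17.0
eef_pos: [639.2, -97.6, 74.8]
eef_rot: [2.705, 0.0, 1.571]
wrist_force: [0.4, 0.6, -2.0]
finger_gap: 55.2
finger_force: 14.9
```

Request:
move_arm(
  dp=[
    [0.4,0,-0.9],
    [0,0,0],
  ],
  rotation=[
    [0,0,0],
    [0,0,0],
  ],
  hand=[0.5,0.5],
)

```text
clock: 17.25
eef_pos: [639.6, -97.6, 74.1]
eef_rot: [2.705, -0.0, 1.571]
wrist_force: [-1.1, 2.2, 0.8]
finger_gap: 55.0
finger_force: 15.0
```

Request:
move_arm(
  dp=[
    [0.4,0,-0.9],
    [0,0,0],
  ],
  rotation=[
    [0,0,0],
    [0,0,0],
  ],
  hand=[0.5,0.5],
)

```text
clock: 17.5
eef_pos: [640.3, -97.5, 73.9]
eef_rot: [2.704, 0.0, 1.571]
wrist_force: [-4.8, 3.1, 6.8]
finger_gap: 55.2
finger_force: 15.0
```

Request:
move_arm(
  dp=[
    [0.4,0,-0.9],
    [0,0,0],
  ],
  rotation=[
    [0,0,0],
    [0,0,0],
  ],
  hand=[0.5,0.5],
)

```text
clock: 17.75
eef_pos: [641.1, -97.5, 73.6]
eef_rot: [2.703, 0.0, 1.571]
wrist_force: [-5.4, 3.6, 11.1]
finger_gap: 55.2
finger_force: 15.0
```

Request:
move_arm(
  dp=[
    [-0.5,0,1],
    [0,0,0],
  ],
  rotation=[
    [0,0,0],
    [0,0,0],
  ],
  hand=[0.5,0.5],
)

```text
clock: 18.0
eef_pos: [640.0, -97.7, 73.4]
eef_rot: [2.705, 0.0, 1.571]
wrist_force: [-1.0, 3.0, 3.5]
finger_gap: 55.1
finger_force: 15.0
```

Request:
move_arm(
  dp=[
    [0,0,0],
    [0,0,0],
    [0,0,0],
    [0,0,0],
    [-8.5,0,18],
    [-17,0,36],
    [-17,0,36],
    [-20,0,40],
    [0,0,0],
    [0,0,0],
  ],
  rotation=[
    [0,0,0],
    [0,0,0],
    [0,0,0],
    [0,0,0],
    [0,0,0],
    [0,0,0],
    [0,0,0],
    [0,0,0],
    [0,0,0],
    [0,0,0],
  ],
  hand=[0.6,0.7,0.8,0.8,0.8,0.8,0.8,0.8,0.8,0.8],
)

```text
clock: 19.25
eef_pos: [577.3, -97.6, 202.5]
eef_rot: [2.706, -0.0, 1.571]
wrist_force: [0.0, 0.6, -0.9]
finger_gap: 75.2
finger_force: 0.0
```

```bash
python3 caps.py|grep -v ' \(26\|188\|3..\.\) '; python3 cap.py w6; python3 - <<'E'
from h import *
c=np.load('w6.npy',allow_pickle=True).item();s=np.load('last_side.npy',allow_pickle=True).item()
b=cv2.resize(s['image'][150:260,190:280],None,fx=2.5,fy=3.8)
b=cv2.resize(s['image'][150:260,190:280],(344,420),interpolation=cv2.INTER_CUBIC)
save('fin',np.hstack([c['image'][:,100:540],b]))
E
```

```text
expected [[616.7, -163.4, 120.8], [616.8, -97.4, 120.8], [616.9, -31.4, 120.8]]
top [[318.4, 169.5], [286.3, 168.6], [254.2, 167.7]]
top [252.  168.2] [243 160  20  19 279]
top [319.6 171.5] [310 162  20  20 314]
top [285.5 171.5] [278 167  17  10 154]
top [410.4 292.6] [395 281  32  24 612]
side [[247.9, 164.2], [241.8, 179.3], [235.1, 195.9]]
side [189.   79.6] [178  78  23   5  85]
side [336.  161.2] [320 134  31  57 922]
side [245.9 174.3] [236 159  21  31 375]
side [235.6 198.7] [227 190  19  18 243]
side [ 26.5 393.6] [ 21 367  16  53  68]
19.35 [577.2 -97.5 201.7] [ 2.7074e+00 -5.0000e-04  1.5709e+00]
[440.6  23.5] [436   0  10  49 164] [791.8  62.9 105. ] [797.4  64.7 100. ]
[272.9 120.1] [ 244   90   59   61 2636] [618.6 -27.7 105. ] [620.9 -27.6 100. ]
[418.  148.4] [409 105  20  88 278] [775.3 -53.4 105. ] [780.5 -53.8 100. ]
[270.1 211.7] [ 242  184   56   57 2416] [ 616.  -100.9  105. ] [ 618.2 -102.3  100. ]
[272.3 287. ] [ 246  261   52   49 2082] [ 617.8 -168.7  105. ] [ 620.1 -171.3  100. ]
```

View pics/fin.png

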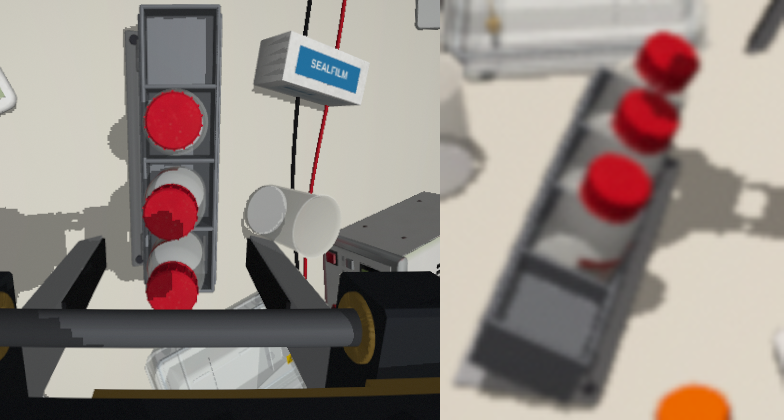

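All three bottles sit in line at equal height in cells 1–3, and the gripper is clear. Handing in.

```bash
python3 -c "
from cell import manip
print(manip.sign_off())"
```

```text
the job is handed in; nothing more can be done
None
```

The right bottle is in cell 1 and the left bottle in cell 2, each lowered until it met the floor and released; the stored bottle is still in cell 3, cell 4 holds the block, and I handed the job in at about 19 s (no verdict was returned).

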